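# Dim the light panel and hold the valve ball over it

### The job

Get the filler's orange valve ball ready for its back-lit inspection: first set the dimmer lever to the green mark and leave it there. Then lift the white tray by its blue handle, keep it level so that the loose ball stays in its pocket, bring the ball over the middle of the light panel and finish holding the tray there, level and still, with its underside about 10 cm above the panel. Do not put it down or let go, and leave the bottles and the stopper alone.

Things in the scene. Friction and masses are not known exactly. Their poses are not given: they have to be found in the camera images.
- dimmer (a joint): Angle of the dimmer lever in rad. 0 = end stop, lever leaning 0.7 rad from upright towards the housing's -x; 0.7 = upright; 1.4 = other end stop, leaning 0.7 rad towards the housing's +x. The green mark is at 1.0 (0.3 rad past upright towards +x). The lever stays where it is left; moving it takes about 1.5 N at the knob.
- dimmer_base: Fixed blue dimmer housing, 110 (x) x 60 (y) x 45 mm high, with two grey quadrant discs on top (radius 35 mm about the pivot, top 80 mm above the bench, together 42 mm wide, the lever between them). White ticks, and one wider green tick, the mark, on the discs' rims and sides. Origin: centre of its underside on the bench. The lever swings in its x-z plane.
- dimmer_pivot (a point): The lever's hinge axis (parallel to the housing's y), 45 mm above the bench at the housing's centre.
- dimmer_knob (a point): Centre of the lever's red ball knob, 26 mm diameter, 100 mm from the pivot on a 10 mm round steel rod.
- dimmer_mark (a point): Where the centre of the knob is when the lever stands at the green mark (fixed point).
- tray: Loose white plastic tray, 160 (x) x 100 (y) mm, floor 4 mm thick, outer rim 10 mm high, about 0.2 kg. Origin: centre of its underside; z up. A blue upright handle stands at its centre: a fin 60 mm long (x), 16 mm thick (y), from the floor up to 74 mm above the underside. Grip it across its 16 mm thickness.
- tray_handle (a point): Point in the tray's handle fin, on the tray's centre line, 52 mm above the underside (22 mm below the fin's top).
- tray_pocket (a point): Where the ball's centre is when it sits in the pocket: 55 mm from the tray's centre along tray +x, 19 mm above the underside. The pocket is a black ring of 25 mm bore, 36 mm outside, standing 4 mm above the tray floor; the ball has about 2 mm of play in it and would roll out over the ring at a tilt of about 0.7 rad.
- ball_center (a point): Centre of the loose orange ball, 30 mm diameter, about 0.04 kg, which lies in the tray's pocket.
- panel: Fixed flat light panel, aluminium frame with a bright white top, 220 (x) x 180 (y) x 18 mm high. Origin: centre of its underside on the bench.
- panel_top (a point): Middle of the panel's lit top face, 18 mm above the bench.
- bottle_a: Clear glass miniature bottle standing on the bench, 38 mm diameter, 106 mm high; origin: centre of its underside. Leave alone.
- bottle_b: A second bottle like bottle_a. Leave alone.
- stopper: Small cork stopper standing on its wide head, 32 mm diameter, 34 mm high; origin: centre of its underside. Leave alone.
Mind the look-alikes: they are no part of the job. Of the things that look like the dimmer_base, the middle-sized one is meant. Of the things that look like the tray, take the one that is nearest to the robot's base at the start.

How it is judged:
By the outcome, as a careful person would: the job done as asked, in the order asked, and still so for the second after the job is handed in, while the arm keeps its last pose, push and grip.
It also fails if it takes over 64 s, if anything falls off the work surface, if the arm or the gripper's body presses on something with over 40 N, if the wrist force passes 120 N, or if a joint passes its speed limit or range.

### The arm

A 7-joint arm with a two-finger parallel gripper is mounted at the origin on the work surface. World frame = base frame: x ahead of the robot, y to its left, z up, the work surface at z = 0. Lengths are in m, angles in degrees, forces in N, time in s.
With the tool pointing down it reaches from about 0.425 to 0.875 m from the base axis. Payload 4.7 kg.
Tool frame: the origin (TCP) lies between the finger pads; the fingertips stand 8 mm ahead of it and the grasp point (between the pads) lies 11 mm behind it; z points along the fingers, y is the line along which they close (so a half turn about z gives the same grasp; the last joint's range is limited). The gripper opens to 87 mm and grips with 3 to 60 N. Pads are 19 mm wide; open, the fingers measure 117 mm over their backs; the gripper's body (75 mm by 190 mm) begins 51 mm behind the grasp point.
Start: joints at [74.261, 18.392, -4.016, 83.108, 1.295, 78.541, -3.26], TCP at [0.185, -0.623, 0.231] pointing down, gripper open.
Joint ranges: [-163.93, 163.93], [-17.29, 119.83], [-79.2, 71.16], [3.27, 140.29], [-89.18, 269.18], [5.43, 117.66], [-154.24, 154.24]. Speed limits (degrees/s): [147.25, 147.25, 180, 180, 180, 180, 180].

### API

Orientations are given as [roll, pitch, yaw] about the fixed x, y, z axes, in that order (R = Rz(yaw) Ry(pitch) Rx(roll)).
In Python, from cell import env, viewer gives the robot as it stands. The module is installed in compiled form; this text tells all that it offers.
- The arm moves only by the tool arm_command, never from a script. Its argument "series" is a list of rows, each a list of 2 entries, a list of its own where there are three numbers: the shift along the tool's x, y, z in mm, then the turn about the tool's z in rad. A call has exactly 5 rows; each row is the pose to reach, as a shift and turn from the pose commanded when the call began, along the tool's axes at that moment; what a row does not reach only later rows make up. A row lasts 1/10 s, in which the tool goes at most 50 mm and 8.59 degrees, less where a joint would pass 70% of its speed; a pose out of reach is approached as far as the arm can. A call with a gripper value outside its range is refused whole. "grip" is the gripper command: -1 is fully open, 1 is shut, values between are in proportion, set as the call begins (left out, the last holds). The fingers move at their own pace and stop on an object; "grip_force" is the grip in N (left out, the last holds). Time passes only in rows, so rows that repeat a pose let the fingers close, or fill a call up. It gives the time, the measured TCP pose, the force, the opening and the grip force at its end, in the units of the state.
- env.get_obs(): the state, without advancing time (a new reading comes with each control period).
- viewer.read_camera(name): name is "scene" or "top" or "wrist"; returns (picture, depth): 400x640x3 uint8, blue, green, red; 400x640 float32, m along the optical axis (not along the pixel's ray), 0 where there is no reading.
- viewer.calibration(name): a dict with "K" (3x3 intrinsics, pixels), "dist" ([k1, k2, p1, p2, k3] as OpenCV has them; the pictures are not rectified), "T" (4x4, takes a point from camera to world coordinates); the wrist camera has in their place "hand_eye" (4x4, takes a point from camera to tool coordinates, whose origin is the TCP and whose axes are the flange's). Camera axes: x right, y up, looking along -z (the intrinsics and any distortion apply to the point x, -y, -z); pixel columns grow to the right and rows downward; lengths in m; the calibration is good to about 2 mm. A picture is of the moment at which its call begins: read the wrist's pose just before it. calibration takes no time and is no camera call.
- env.sign_off(): hands the job in; it is judged then, once.
The state is a dict: "time_s": time; "qpos": joint angles; "joint_velocities": joint speeds; "effort": joint torques, N m; "tool_pos": TCP position; "tool_rot": TCP orientation; "force": force on the tool from outside, world axes, zero at the start; "wrist_torque": the same for the moment, N m; "grip_width": finger opening in m; "grasp_force": force on a finger pad.
Only numpy, scipy, OpenCV 4.12 (cv2) and the standard library are available. Lean on these libraries where they do the work, as an engineer would, in place of code of your own. Each camera call takes 0.05 s, during which the arm holds its last target. There are 200 camera calls.

## Working session

There is one attempt and no reset: what is moved stays moved. The work goes in short steps, Python scripts to look and compute and a tool call to move; the robot and the scene stay as the last step left them, time stands still between calls to the robot, and variables do not carry over. Pictures are saved under pics/ and viewed, at most 10 in all, crops included, and the job is handed in when it is done.

Besides the shell and the picture viewer there is one more tool, called after "Emit:" by a JSON object that holds its "op" and its "data". arm_command: Moves the arm, as the interface text tells. Its arguments: {"type":"object","properties":{"series":{"type":"array"},"grip":{"type":"number"},"grip_force":{"type":"number"}},"required":["series"]}

```bash
mkdir -p pics; cat > h.py <<'E'
import numpy as np, cv2
from cell import env, viewer
from scipy.spatial.transform import Rotation as R
def tool():
    o=env.get_obs(); T=np.eye(4); T[:3,3]=o["tool_pos"]
    T[:3,:3]=R.from_euler('xyz',o["tool_rot"],degrees=True).as_matrix(); return T
def cam(name):
    c=viewer.calibration(name)
    T=c["T"] if name!="wrist" else tool()@np.array(c["hand_eye"])
    im,d=viewer.read_camera(name)
    return im,d,np.array(c["K"]),np.array(c["dist"]),np.array(T)
def ray(uv,K,D,T):
    n=cv2.undistortPoints(np.array(uv,float).reshape(-1,1,2),K,D)[:,0]
    d=np.c_[n[:,0],-n[:,1],-np.ones(len(n))]@T[:3,:3].T
    return T[:3,3],d
def plane(uv,z,K,D,T):
    o,d=ray(uv,K,D,T); return o+d*((z-o[2])/d[:,2])[:,None]
def dep(uv,d,K,D,T):
    o,r=ray(uv,K,D,T); uv=np.atleast_2d(uv).astype(int)
    return o+r*d[uv[:,1],uv[:,0]][:,None]
def proj(P,K,D,T):
    p=(np.atleast_2d(P)-T[:3,3])@T[:3,:3]; p=p*[1,-1,-1]
    return cv2.projectPoints(p,np.zeros(3),np.zeros(3),K,D)[0][:,0]
E
python3 - <<'E'
from h import *
o=env.get_obs(); print(o)
for n in("scene","top"):
    im,d,K,D,T=cam(n); cv2.imwrite(f"pics/{n}0.png",im); np.savez(f"{n}0.npz",im=im,d=d,K=K,D=D,T=T); print(n,T.round(3).tolist(),K.tolist(),D)
E
```

```text
{'time_s': 0.0, 'qpos': array([74.26177147, 18.43981384, -4.01638292, 83.17576772,  1.29584562,
       78.54033217, -3.26193455]), 'joint_velocities': array([-0.03320428,  0.03826631,  0.01846901, -0.05474242,  0.09079342,
       -0.00107973, -0.03910396]), 'effort': array([-6.21892536e-05, -4.91287315e+01, -4.04046820e-01, -3.12527740e+01,
       -6.38960791e-02,  4.39319573e-02,  1.97041736e-04]), 'tool_pos': array([ 0.18491211, -0.62257616,  0.22944549]), 'tool_rot': array([-1.79889382e+02,  6.33359794e-03,  1.65470457e+01]), 'force': array([ 0.49296945,  0.10813421, -0.30818603]), 'wrist_torque': array([ 0.03913996, -0.03612946,  0.0314867 ]), 'grasp_force': 0.0, 'grip_width': 0.08696316798692924}
scene [[-0.648, -0.443, 0.62, 1.225], [0.762, -0.396, 0.513, 0.595], [0.019, 0.804, 0.594, 0.722], [0.0, 0.0, 0.0, 1.0]] [[429.2542945000858, 0.0, 327.750719128083], [0.0, 429.2542945000858, 204.84289908214402], [0.0, 0.0, 1.0]] [-0.05712141  0.          0.          0.          0.        ]
top [[0.008, 0.982, -0.186, 0.438], [-1.0, 0.01, 0.006, 0.059], [0.008, 0.186, 0.982, 0.958], [0.0, 0.0, 0.0, 1.0]] [[378.17473540519325, 0.0, 321.32429057950156], [0.0, 378.17473540519325, 194.30201343449824], [0.0, 0.0, 1.0]] [-0.07595855  0.          0.          0.          0.        ]
```

View pics/scene0.png

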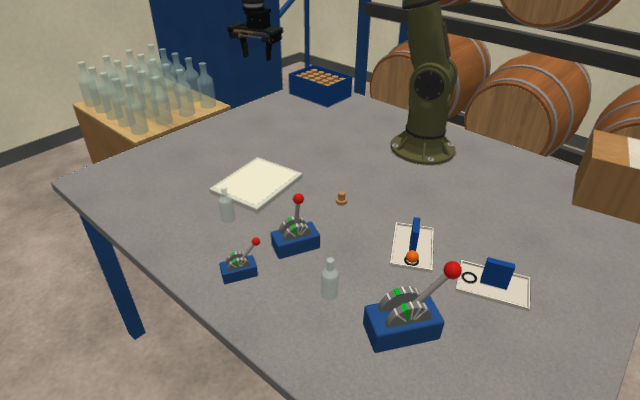

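View pics/top0.png

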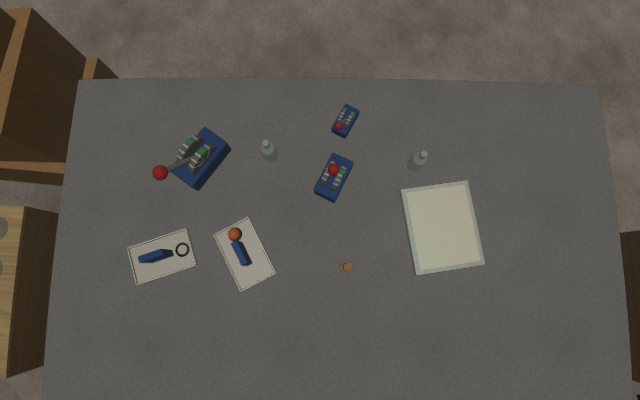

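The dimmers are at scene px (295,238), (238,267) and (403,320). (295,238), top px (334,178), is the middle-sized one. The trays are at scene px (412,245) and (493,285). The first (top px (244,254)) holds the ball and is nearer the base. I'll measure both and confirm in a crop.

```bash
python3 - <<'E'
from h import *
L=lambda n:(lambda z:[z[k] for k in("im","d","K","D","T")])(np.load(n+"0.npz"))
cv2.setNumThreads(1)
crops=[]
for n,boxes in(("top",[(290,140,90,75),(200,205,90,75),(390,170,110,115)]),("scene",[(260,185,75,75),(380,205,70,75)])):
    im,d,K,D,T=L(n); h=cv2.cvtColor(im,cv2.COLOR_BGR2HSV)
    M={"red":((h[...,0]<4)|(h[...,0]>175))&(h[...,1]>190)&(h[...,2]>80),
       "green":(abs(h[...,0].astype(int)-60)<12)&(h[...,1]>170),
       "blue":(abs(h[...,0].astype(int)-108)<10)&(h[...,1]>150)&(h[...,2]>40),
       "orange":(h[...,0]>5)&(h[...,0]<14)&(h[...,1]>180)&(h[...,2]>120)}
    for c,m in M.items():
        k,l,s,ce=cv2.connectedComponentsWithStats(m.astype(np.uint8))
        for i in range(1,k):
            if s[i,4]<12: continue
            u=ce[i]; P=dep(u.round(),d,K,D,T)[0]
            print(n,c,s[i].tolist(),u.round(1),"depthP",P.round(3))
    for x,y,w,hh in boxes: crops.append(cv2.resize(im[y:y+hh,x:x+w],(260,260*hh//w),interpolation=cv2.INTER_CUBIC))
H=280
crops=[cv2.copyMakeBorder(c,0,H-c.shape[0],0,0,cv2.BORDER_CONSTANT) for c in crops]
cv2.imwrite("pics/crop1.png",np.vstack([np.hstack(crops[:3]),np.hstack(crops[3:]+[0*crops[0]])]))
E
```

```text
scene red [294, 194, 9, 10, 75] [298.1 198.3] depthP [0.657 0.037 0.154]
scene red [252, 238, 7, 7, 39] [255.4 241. ] depthP [0.778 0.019 0.093]
scene red [444, 262, 17, 16, 226] [452.1 269.5] depthP [0.648 0.415 0.168]
scene green [292, 225, 5, 10, 19] [293.9 229.1] depthP [0.678 0.042 0.078]
scene green [233, 259, 5, 7, 12] [234.9 262.1] depthP [0.827 0.003 0.054]
scene green [394, 288, 7, 8, 34] [396.6 291.7] depthP [0.704 0.342 0.103]
scene green [401, 303, 9, 17, 63] [405.3 310.1] depthP [0.731 0.377 0.101]
scene blue [150, 0, 132, 108, 8277] [217.3  46.8] depthP [-0.486 -1.793 -0.11 ]
scene blue [263, 0, 31, 27, 357] [275.3  10.1] depthP [-0.888 -1.651  0.078]
scene blue [289, 0, 63, 107, 1651] [318.3  78.8] depthP [-0.099 -0.57   0.079]
scene blue [359, 0, 12, 8, 32] [363.2   1.4] depthP [-1.233 -1.179  0.153]
scene blue [355, 10, 14, 85, 847] [361.4  52.1] depthP [-1.209 -1.153 -0.17 ]
scene blue [399, 24, 8, 19, 110] [402.6  33.1] depthP [-1.775 -1.171 -0.148]
scene blue [249, 34, 13, 3, 19] [255.3  34.6] depthP [-0.693 -1.646 -0.048]
scene blue [81, 217, 64, 122, 1889] [115.5 280.8] depthP [ 0.899 -0.664 -0.42 ]
scene blue [410, 218, 10, 33, 205] [414.6 233.5] depthP [0.492 0.259 0.067]
scene blue [271, 222, 49, 36, 842] [295.2 243. ] depthP [0.682 0.048 0.041]
scene blue [220, 256, 37, 27, 493] [238.5 271.6] depthP [0.825 0.01  0.026]
scene blue [481, 258, 34, 31, 726] [497.3 272.8] depthP [0.464 0.457 0.047]
scene blue [364, 296, 80, 56, 2145] [400.3 328.9] depthP [0.742 0.379 0.059]
scene orange [406, 250, 12, 12, 109] [411.8 255.9] depthP [0.527 0.278 0.032]
```

View pics/crop1.png

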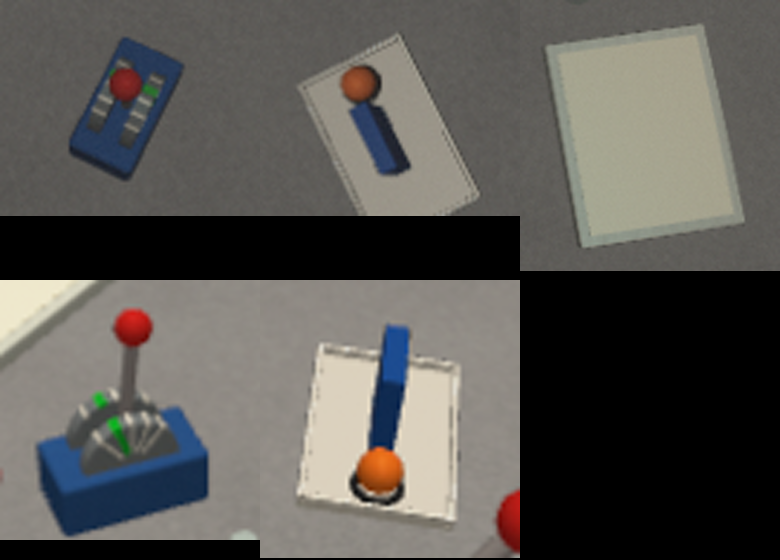

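The crop shows the middle dimmer upright-ish, with the green mark ahead of it (top px (343,171)). The tray at right holds the orange ball in its pocket. I'll bring the wrist camera over the dimmer.

Emit:
{"op": "arm_command", "data": {"series": [[[30,-24,-10],0],[[60,-48,-20],0],[[90,-72,-30],0],[[120,-96,-40],0],[[150,-120,-50],0]], "grip": -1}}

```text
time_s: 0.6
tool_pos: [0.2953, -0.4638, 0.2805]
tool_rot: [-180.0, 0.0, 16.5]
force: [0.3, -0.5, -0.3]
grip_width: 0.0873
grasp_force: 0.0
```

Emit:
{"op": "arm_command", "data": {"series": [[[30,-24,-10],0],[[60,-48,-20],0],[[90,-72,-30],0],[[120,-96,-40],0],[[150,-120,-50],0]]}}

```text
time_s: 1.1
tool_pos: [0.4048, -0.306, 0.3307]
tool_rot: [-180.0, 0.0, 16.5]
force: [1.1, 0.0, -0.7]
grip_width: 0.0872
grasp_force: 0.0
```

Emit:
{"op": "arm_command", "data": {"series": [[[30,-24,0],0],[[60,-48,0],0],[[90,-72,0],0],[[120,-96,0],0],[[150,-120,0],0]]}}

```text
time_s: 1.6
tool_pos: [0.5144, -0.1485, 0.3303]
tool_rot: [180.0, 0.0, 16.5]
force: [0.6, -0.5, -0.7]
grip_width: 0.0869
grasp_force: 0.0
```

Emit:
{"op": "arm_command", "data": {"series": [[[30,-24,0],0],[[60,-48,0],0],[[90,-72,0],0],[[120,-96,0],0],[[140,-113,0],0]]}}

```text
time_s: 2.1
tool_pos: [0.6166, 0.0013, 0.3298]
tool_rot: [-179.9, 0.0, 16.7]
force: [-0.1, 0.3, 0.4]
grip_width: 0.0871
grasp_force: 0.0
```

Emit:
{"op": "arm_command", "data": {"series": [[[0,0,0],0.14],[[0,0,0],0.28],[[0,0,0],0.42],[[0,0,0],0.56],[[0,0,0],0.7]]}}

```text
time_s: 2.6
tool_pos: [0.6157, -0.0017, 0.3299]
tool_rot: [180.0, 0.1, -23.9]
force: [0.2, 0.1, -0.6]
grip_width: 0.087
grasp_force: 0.0
```

```bash
python3 - <<'E'
from h import *
im,d,K,D,T=cam("wrist"); cv2.imwrite("pics/w1.png",im); np.savez("w10.npz",im=im,d=d,K=K,D=D,T=T); print(T.round(3).tolist(),K[0,0])
E
```

```text
[[-0.405, 0.874, 0.269, 0.69], [-0.914, -0.387, -0.119, -0.034], [-0.0, -0.294, 0.956, 0.484], [0.0, 0.0, 0.0, 1.0]] 343.34708094119003
```

View pics/w1.png

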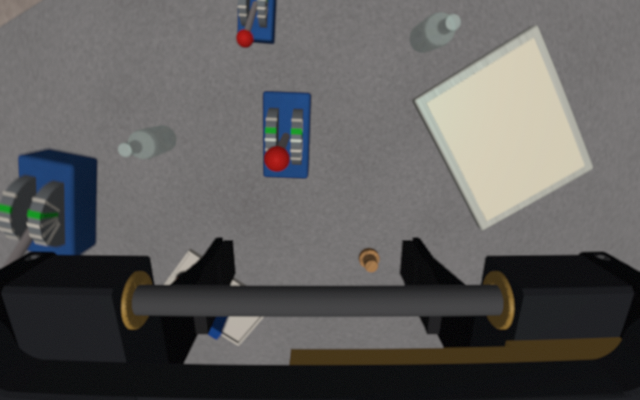

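The wrist view shows the dimmer at (287,135), with green ticks (271,131) and (296,131) and the knob at (277,158). The panel is at (503,128).

```bash
cat >> h.py <<'E'
def tri(obs): # [(o,d),...] least squares ray intersection, and residuals
    A=np.zeros((3,3));b=np.zeros(3)
    for o,d in obs:
        d=np.ravel(d);d=d/np.linalg.norm(d);P=np.eye(3)-np.outer(d,d);A+=P;b+=P@o
    X=np.linalg.solve(A,b)
    return X,[np.linalg.norm(np.cross(X-o,np.ravel(d)/np.linalg.norm(d))) for o,d in obs]
def masks(im):
    h=cv2.cvtColor(im,cv2.COLOR_BGR2HSV);H=h[...,0].astype(int);S=h[...,1];V=h[...,2]
    return {"red":((H<5)|(H>174))&(S>170)&(V>60),"green":(abs(H-60)<15)&(S>130)&(V>60),
     "blue":(abs(H-110)<12)&(S>110)&(V>30),"orange":(H>3)&(H<14)&(S>150)&(V>90),"white":(S<75)&(V>130)}
def blobs(im,c,box,mn=6):
    x,y,w,hh=box;m=masks(im)[c][y:y+hh,x:x+w].astype(np.uint8)
    k,l,s,ce=cv2.connectedComponentsWithStats(m)
    return [(s[i,4],ce[i]+[x,y],(l==i)) for i in np.argsort(-s[:,4]) if i and s[i,4]>=mn]
def load(n): z=np.load(n+"0.npz"); return [z[k] for k in("im","d","K","D","T")]
E
python3 - <<'E'
from h import *
W=load("w1");S=load("scene");Tp=load("top")
def r(V,c,box):
    b=blobs(V[0],c,box)
    return b[0][1],ray(b[0][1],*V[2:])
k=[r(W,"red",(255,135,45,45)),r(S,"red",(280,180,35,35)),r(Tp,"red",(318,150,35,35))]
print("knob",[x[0].round(1) for x in k],tri([x[1] for x in k]))
for a,_,_ in [(0,0,0)]:
  for s,c,_ in blobs(W[0],"green",(255,110,60,40)): print("green",s,c.round(1),plane(c,.0784,*W[2:]).round(4), dep(c.round(),*W[1:]).round(4))
def quad(V,m,box,z):
    c=max(cv2.findContours(m.astype(np.uint8),0,2)[0],key=cv2.contourArea)
    rr=cv2.minAreaRect(cv2.convexHull(c)); 
    q=cv2.boxPoints(rr)+np.array(box[:2]); P=plane(q,z,*V[2:])
    e=P[1]-P[0];f=P[2]-P[1]
    print("quad z",z,q.round(0).tolist(),"ctr",P.mean(0).round(4),"len",np.linalg.norm(e).round(3),np.linalg.norm(f).round(3),"yaw",np.degrees(np.arctan2(e[1],e[0])).round(1),np.degrees(np.arctan2(f[1],f[0])).round(1))
b=(245,80,80,110); m=max(blobs(W[0],"blue",b),key=lambda t:t[0])[2]; quad(W,m,b,.045)
b=(405,15,200,225); q=blobs(W[0],"white",b); quad(W,q[0][2],b,.018)
b=(395,175,95,105); m=cv2.threshold(cv2.cvtColor(Tp[0],6),125,1,0)[1][175:280,395:490]; quad(Tp,m,b,.018)
# depth heights
for n,uv in(("housing",[(268,98),(305,172)]),("panel",[(503,128)]),("bench",[(350,180)])): print(n,dep(uv,*W[1:]).round(4).tolist())
E
```

```text
knob [array([276.4, 158.3]), array([298.1, 198.4]), array([332.8, 168.7])] (array([0.64965103, 0.02885792, 0.14479171]), [np.float64(0.0005817789747662994), np.float64(0.0007429357017684155), np.float64(0.0002526318131073381)])
green 64 [270.5 130. ] [[0.6751 0.0322 0.0784]] [[0.6749 0.0315 0.0796]]
green 59 [296.  131.1] [[0.6619 0.0056 0.0784]] [[0.662  0.0054 0.0793]]
quad z 0.045 [[263.0, 92.0], [310.0, 92.0], [310.0, 177.0], [263.0, 177.0]] ctr [0.6591 0.0224 0.045 ] len 0.058 0.107 yaw -114.1 155.8
quad z 0.018 [[409.0, 90.0], [537.0, 24.0], [610.0, 165.0], [482.0, 231.0]] ctr [ 0.5391 -0.2571  0.018 ] len 0.179 0.228 yaw -86.2 -166.0
quad z 0.018 [[401.0, 189.0], [469.0, 177.0], [484.0, 264.0], [416.0, 276.0]] ctr [ 0.5388 -0.2537  0.018 ] len 0.183 0.223 yaw -79.2 -173.2
housing [[0.7102, 0.023, 0.0477], [0.607, 0.0202, 0.0456]]
panel [[0.549, -0.2473, 0.018]]
bench [[0.5613, -0.029, 0.0004]]
```

Emit:
{"op": "arm_command", "data": {"series": [[[9,-21,30],0.028],[[19,-42,60],0.028],[[19,-42,90],0.028],[[19,-42,120],0.028],[[19,-42,120],0.028]]}}

```text
time_s: 3.15
tool_pos: [0.6471, 0.0287, 0.2051]
tool_rot: [179.7, 0.5, -25.0]
force: [0.3, -0.5, -0.4]
grip_width: 0.0872
grasp_force: 0.0
```

Emit:
{"op": "arm_command", "data": {"series": [[[0,0,25],0],[[0,0,50],0],[[0,0,76],0],[[0,0,76],0],[[0,0,76],0]]}}

```text
time_s: 3.65
tool_pos: [0.6508, 0.0291, 0.136]
tool_rot: [-180.0, -0.1, -25.1]
force: [1.0, 0.8, -0.5]
grip_width: 0.0872
grasp_force: 0.0
```

Emit:
{"op": "arm_command", "data": {"series": [[[0,0,2],0],[[0,0,2],0],[[0,0,2],0],[[0,0,2],0],[[0,0,2],0]], "grip": 1, "grip_force": 12}}

```text
time_s: 4.15
tool_pos: [0.6503, 0.0293, 0.1329]
tool_rot: [-180.0, -0.0, -25.2]
force: [-0.2, 0.8, -0.6]
grip_width: 0.0548
grasp_force: 0.0
```

Emit:
{"op": "arm_command", "data": {"series": [[[0,0,0],0],[[0,0,0],0],[[0,0,0],0],[[0,0,0],0],[[0,0,0],0]]}}

```text
time_s: 4.65
tool_pos: [0.6496, 0.028, 0.1324]
tool_rot: [179.9, 0.0, -25.2]
force: [-2.1, -2.7, 1.8]
grip_width: 0.0248
grasp_force: 12.0
```

Emit:
{"op": "arm_command", "data": {"series": [[[8,0,-0.6],0],[[16,0,-0.5],0],[[24,0,0.2],0],[[33,0,1.8],0],[[40.5,0,4],0]]}}

```text
time_s: 5.15
tool_pos: [0.6869, 0.0099, 0.1279]
tool_rot: [179.9, 0.0, -25.3]
force: [-3.7, -4.1, 1.2]
grip_width: 0.025
grasp_force: 12.0
```

Emit:
{"op": "arm_command", "data": {"series": [[[0,0,0],0],[[0,0,0],0],[[0,0,0],0],[[0,0,0],0],[[0,0,0],0]]}}

```text
time_s: 5.65
tool_pos: [0.6866, 0.0101, 0.1279]
tool_rot: [179.9, -0.0, -25.2]
force: [-1.6, -5.7, -0.3]
grip_width: 0.025
grasp_force: 12.0
```

Emit:
{"op": "arm_command", "data": {"series": [[[0,0,0],0],[[0,0,0],0],[[0,0,0],0],[[0,0,0],0],[[0,0,0],0]], "grip": -1}}

```text
time_s: 6.15
tool_pos: [0.687, 0.013, 0.1288]
tool_rot: [-179.9, -0.0, -25.1]
force: [-0.1, -0.2, -0.1]
grip_width: 0.0567
grasp_force: 0.0
```

Emit:
{"op": "arm_command", "data": {"series": [[[0,0,-1],0],[[0,0,-40],0],[[0,0,-90],0],[[-35,0,-140],0],[[-70,0,-180],0]]}}

```text
time_s: 6.65
tool_pos: [0.6317, 0.0378, 0.2996]
tool_rot: [-179.9, -0.0, -25.2]
force: [-1.0, -0.0, -0.1]
grip_width: 0.0859
grasp_force: 0.0
```

```bash
python3 - <<'E'
from h import *
o=env.get_obs();print(o["tool_pos"],o["tool_rot"])
for n in("wrist","scene","top"):
    im,d,K,D,T=cam(n); np.savez(n[0]+"20.npz",im=im,d=d,K=K,D=D,T=T)
W=load("w2");S=load("s2");Tp=load("t2")
cv2.imwrite("pics/w2.png",W[0]);cv2.imwrite("pics/s2.png",S[0])
X=np.array([.6859,.0104,.1405])
ob=[]
for n,V in(("w",W),("s",S),("t",Tp)):
    p=proj(X,*V[2:])[0]; c=min(blobs(V[0],"red",(0,0,640,400)),key=lambda b:np.hypot(*(b[1]-p)))
    print(n,p.round(1),c[0],c[1].round(1)); ob.append(ray(c[1],*V[2:]))
print(tri(ob),tri(ob[:2]))
for V in(W,):
    for s,c,_ in blobs(V[0],"green",(0,0,640,400)): print("green",s,c.round(1),plane(c,.0784,*V[2:]).round(4))
E
```

```text
[0.63173628 0.03781129 0.29963356] [-1.79931432e+02 -4.85122897e-02 -2.52442816e+01]
w [320.  117.7] 563 [319.5 118.8]
s [281.  203.7] 82 [281.3 203.6]
t [340.9 153.8] 118 [158.4 171.9]
(array([0.68801953, 0.15037718, 0.29466567]), [np.float64(0.14290646846212263), np.float64(0.11184262676227233), np.float64(0.21134460857876025)]) (array([0.6852784 , 0.01110954, 0.14083654]), [np.float64(9.809805027780408e-05), np.float64(9.80980502778255e-05)])
green 204 [ 57.8 231. ] [[0.6992 0.3559 0.0784]]
green 110 [ 20.  225.2] [[0.726  0.3961 0.0784]]
green 68 [333.  133.7] [[0.6609 0.0062 0.0784]]
green 66 [305.  133.5] [[0.674  0.0335 0.0784]]
```

The knob triangulates to within 1 mm of the mark point, giving about 0.30 rad past upright. Next is the tray.

Emit:
{"op": "arm_command", "data": {"series": [[[-45,-14,0],-0.14],[[-90,-28,0],-0.28],[[-135,-42,0],-0.42],[[-180,-56,0],-0.56],[[-225,-70,0],-0.7]]}}

```text
time_s: 7.3
tool_pos: [0.4565, 0.1973, 0.2963]
tool_rot: [-180.0, 0.1, 15.2]
force: [0.4, 0.4, 0.5]
grip_width: 0.0872
grasp_force: 0.0
```

Emit:
{"op": "arm_command", "data": {"series": [[[-20,-20,0],-0.1],[[-34,-36,0],-0.21],[[-34,-36,0],-0.21],[[-34,-36,0],-0.21],[[-34,-36,0],-0.21]]}}

```text
time_s: 7.8
tool_pos: [0.4168, 0.2216, 0.2971]
tool_rot: [-180.0, 0.0, 26.8]
force: [0.9, 0.1, 0.7]
grip_width: 0.0869
grasp_force: 0.0
```

```bash
python3 - <<'E'
from h import *
o=env.get_obs();print(o["tool_pos"],o["tool_rot"])
im,d,K,D,T=cam("wrist"); np.savez("w30.npz",im=im,d=d,K=K,D=D,T=T)
cv2.imwrite("pics/w3.png",im); print(T.round(3).tolist())
for c in("blue","orange"):
    for s,u,_ in blobs(im,c,(0,0,640,330),30): print(c,s,u.round(1),dep(u.round(),d,K,D,T).round(4))
E
```

```text
[0.41676155 0.221632   0.29713618] [-1.79977461e+02  4.47773591e-02  2.67786490e+01]
[[0.45, 0.854, 0.262, 0.489], [-0.893, 0.43, 0.132, 0.259], [0.0, -0.294, 0.956, 0.452], [0.0, 0.0, 0.0, 1.0]]
blue 3551 [547.4  57.7] [[0.6382 0.0535 0.0597]]
blue 1222 [144.   39.2] [[0.4591 0.4433 0.0737]]
blue 679 [319.5 118.8] [[0.4675 0.2447 0.0747]]
orange 517 [318.1  69.3] [[0.5143 0.2707 0.0355]]
```

View pics/w3.png

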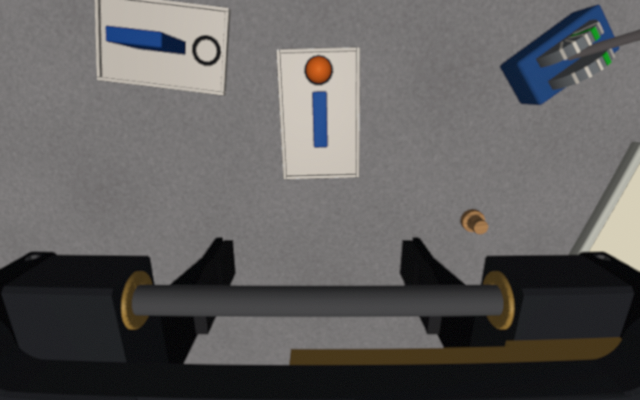

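The wrist view shows the tray squarely under the camera: fin top (320,119), ball (318,69).

```bash
python3 - <<'E'
from h import *
W=load("w3");S=load("s2");Tp=load("t2")
b=(300,80,40,80); m=blobs(W[0],"blue",b)[0][2].astype(np.uint8)
rr=cv2.minAreaRect(cv2.findContours(m,0,2)[0][0]); q=cv2.boxPoints(rr)+np.array(b[:2])
P=plane(q,.074,*W[2:]); mid=lambda i,j:(P[i]+P[j])/2
e=[P[1]-P[0],P[2]-P[1]]; L=[np.linalg.norm(x) for x in e]; l=e[int(np.argmax(L))]
print("fin",P.mean(0).round(4),np.round(L,4),"yaw",np.degrees(np.arctan2(l[1],l[0])))
m=blobs(W[0],"white",(265,35,110,155))[0][2].astype(np.uint8)
q=cv2.boxPoints(cv2.minAreaRect(cv2.findContours(m,0,2)[0][0]))+np.array([265,35]); P=plane(q,.008,*W[2:]);e=[P[1]-P[0],P[2]-P[1]]
print("tray",P.mean(0).round(4),[(np.linalg.norm(x).round(3),np.degrees(np.arctan2(x[1],x[0])).round(1)) for x in e])
ob=[ray(blobs(V[0],"orange",bx)[0][1],*V[2:]) for V,bx in((W,(300,50,40,40)),(S,(395,240,35,35)))]
print("ball",tri(ob))
# fin top corner height: fin front-top edge from two views via dep
s=blobs(S[0],"blue",(400,210,35,50))[0]; print("scene fin top",[dep(p,*S[1:]).round(3).tolist() for p in((416,220),(415,222))])
print(dep([(320,95),(320,145)],*W[1:]).round(4).tolist())
E
```

```text
fin [0.4666 0.245  0.074 ] [0.013  0.0573] yaw -151.44187442983272
tray [0.4669 0.2445 0.008 ] [(np.float64(0.101), np.float64(-61.8)), (np.float64(0.163), np.float64(-149.7))]
ball (array([0.51484211, 0.27131895, 0.0198675 ]), [np.float64(0.0005189279830959553), np.float64(0.0005189279830960805)])
scene fin top [[[0.455, 0.238, 0.077]], [[0.463, 0.24, 0.076]]]
[[0.4896, 0.256, 0.0736], [0.4424, 0.232, 0.0732]]
```

Emit:
{"op": "arm_command", "data": {"series": [[[28,1,30],-0.033],[[55,1.8,70],-0.033],[[55,1.8,110],-0.033],[[55,1.8,150],-0.033],[[55,1.8,180],-0.033]]}}

```text
time_s: 8.35
tool_pos: [0.4652, 0.2449, 0.1143]
tool_rot: [-179.9, 0.2, 28.7]
force: [0.9, -0.6, -0.3]
grip_width: 0.0869
grasp_force: 0.0
```

Emit:
{"op": "arm_command", "data": {"series": [[[0,0,20],0],[[0,0,40],0],[[0,0,60],0],[[0,0,76],0],[[0,0,76],0]]}}

```text
time_s: 8.85
tool_pos: [0.4643, 0.2449, 0.0391]
tool_rot: [-179.9, 0.3, 28.8]
force: [-0.4, 0.2, 0.1]
grip_width: 0.087
grasp_force: 0.0
```

Emit:
{"op": "arm_command", "data": {"series": [[[0,0,0],0],[[0,0,0],0],[[0,0,0],0],[[0,0,0],0],[[0,0,0],0]]}}

```text
time_s: 9.35
tool_pos: [0.4658, 0.2464, 0.0422]
tool_rot: [180.0, -0.0, 28.9]
force: [0.6, 1.1, -0.0]
grip_width: 0.087
grasp_force: 0.0
```

Emit:
{"op": "arm_command", "data": {"series": [[[0,1,1],0],[[0,1,1],0],[[0,1,1],0],[[0,1,1],0],[[0,1,1],0]], "grip": 1, "grip_force": 40}}

```text
time_s: 9.85
tool_pos: [0.466, 0.2455, 0.0407]
tool_rot: [180.0, 0.0, 28.9]
force: [0.3, -0.9, -0.2]
grip_width: 0.0552
grasp_force: 0.0
```

Emit:
{"op": "arm_command", "data": {"series": [[[0,0,0],0],[[0,0,0],0],[[0,0,0],0],[[0,0,0],0],[[0,0,0],0]]}}

```text
time_s: 10.35
tool_pos: [0.4661, 0.2452, 0.0407]
tool_rot: [180.0, 0.0, 28.9]
force: [0.3, -0.4, -1.4]
grip_width: 0.0156
grasp_force: 40.0
```

Emit:
{"op": "arm_command", "data": {"series": [[[0,0,0],0],[[0,0,0],0],[[0,0,0],0],[[0,0,0],0],[[0,0,0],0]]}}

```text
time_s: 10.85
tool_pos: [0.4661, 0.2452, 0.0407]
tool_rot: [180.0, 0.0, 28.9]
force: [0.7, -1.0, 0.1]
grip_width: 0.0158
grasp_force: 40.0
```

Emit:
{"op": "arm_command", "data": {"series": [[[0,0,-2],0],[[0,0,-6],0],[[0,0,-12],0],[[0,0,-20],0],[[0,0,-30],0]]}}

```text
time_s: 11.35
tool_pos: [0.4658, 0.2455, 0.0714]
tool_rot: [-180.0, 0.0, 28.9]
force: [0.2, -0.1, -2.3]
grip_width: 0.0159
grasp_force: 40.0
```

Emit:
{"op": "arm_command", "data": {"series": [[[0,0,-10],0],[[0,0,-20],0],[[0,0,-30],0],[[0,0,-40],0],[[0,0,-50],0]]}}

```text
time_s: 11.85
tool_pos: [0.466, 0.2454, 0.1216]
tool_rot: [180.0, -0.0, 28.9]
force: [-0.3, -0.7, -3.2]
grip_width: 0.0161
grasp_force: 40.0
```

Emit:
{"op": "arm_command", "data": {"series": [[[0,0,-15],0],[[0,0,-30],0],[[0,0,-45],0],[[0,0,-60],0],[[0,0,-70],0]]}}

```text
time_s: 12.35
tool_pos: [0.4665, 0.2458, 0.1926]
tool_rot: [180.0, -0.1, 28.9]
force: [0.3, -0.2, -2.7]
grip_width: 0.0158
grasp_force: 40.0
```

Emit:
{"op": "arm_command", "data": {"series": [[[0,0,-6],0],[[0,0,-9],0],[[0,0,-10],0],[[0,0,-10],0],[[0,0,-10],0]]}}

```text
time_s: 12.85
tool_pos: [0.4657, 0.2452, 0.2001]
tool_rot: [-180.0, 0.1, 28.9]
force: [-0.9, 0.1, -1.9]
grip_width: 0.016
grasp_force: 40.0
```

```bash
python3 - <<'E'
from h import *
im,d,K,D,T=cam("scene"); np.savez("s30.npz",im=im,d=d,K=K,D=D,T=T)
w=cam("wrist")[0]
cv2.imwrite("pics/s3.png",np.hstack([cv2.resize(im[100:400,220:540],(400,375)),cv2.resize(w[:320],(400,200)).__class__ and cv2.copyMakeBorder(cv2.resize(w[:320],(400,200)),0,175,0,0,0)]))
E
```

```text
(no output)
```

View pics/s3.png

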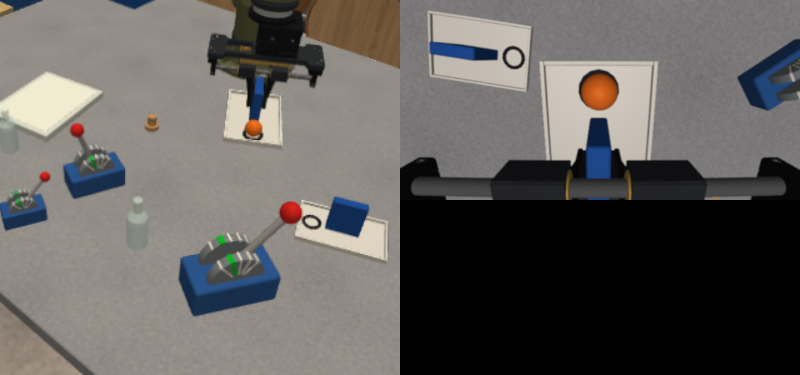

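The tray is lifted with the ball at scene-crop px (254,128), still in its pocket, and the middle lever stands at the green tick. Now I'll carry it across.

Emit:
{"op": "arm_command", "data": {"series": [[[-1,3,0],0],[[-4,9,0],0],[[-9,18,0],0],[[-15,30,0],0],[[-22,44,0],0]]}}

```text
time_s: 13.45
tool_pos: [0.4679, 0.1951, 0.2007]
tool_rot: [180.0, 0.0, 28.9]
force: [0.0, -0.9, -2.3]
grip_width: 0.0159
grasp_force: 40.0
```

Emit:
{"op": "arm_command", "data": {"series": [[[-8,16,0],0],[[-16,32,0],0],[[-24,48,0],0],[[-32,64,0],0],[[-40,80,0],0]]}}

```text
time_s: 13.95
tool_pos: [0.4714, 0.1051, 0.2008]
tool_rot: [180.0, 0.0, 28.8]
force: [1.6, 0.5, -2.8]
grip_width: 0.0158
grasp_force: 40.0
```

Emit:
{"op": "arm_command", "data": {"series": [[[-8,16,0],0],[[-16,32,0],0],[[-24,48,0],0],[[-32,64,0],0],[[-40,80,0],0]]}}

```text
time_s: 14.45
tool_pos: [0.4748, 0.0158, 0.2008]
tool_rot: [180.0, 0.0, 28.8]
force: [1.2, 1.5, -2.1]
grip_width: 0.0155
grasp_force: 40.0
```

Emit:
{"op": "arm_command", "data": {"series": [[[-8,16,0],0],[[-16,32,0],0],[[-24,48,0],0],[[-32,64,0],0],[[-40,80,0],0]]}}

```text
time_s: 14.95
tool_pos: [0.4782, -0.0735, 0.2008]
tool_rot: [180.0, 0.0, 28.8]
force: [0.1, 0.5, -1.9]
grip_width: 0.0158
grasp_force: 40.0
```

Emit:
{"op": "arm_command", "data": {"series": [[[-8,16,0],0],[[-16,32,0],0],[[-24,48,0],0],[[-32,64,0],0],[[-40,80,0],0]]}}

```text
time_s: 15.45
tool_pos: [0.482, -0.1628, 0.2008]
tool_rot: [180.0, 0.0, 28.8]
force: [-0.1, 1.1, -2.8]
grip_width: 0.016
grasp_force: 40.0
```

Emit:
{"op": "arm_command", "data": {"series": [[[-8,16,0],0],[[-16,32,0],0],[[-24,48,0],0],[[-31,63,0],0],[[-37,76,0],0]]}}

```text
time_s: 15.95
tool_pos: [0.4866, -0.2473, 0.2006]
tool_rot: [-180.0, 0.0, 28.8]
force: [-0.4, 0.5, -3.1]
grip_width: 0.0157
grasp_force: 40.0
```

Emit:
{"op": "arm_command", "data": {"series": [[[-5,11,0],0],[[-9,19,0],0],[[-12,26,0],0],[[-14,31,0],0],[[-15,33,0],0]]}}

```text
time_s: 16.45
tool_pos: [0.4895, -0.2821, 0.2007]
tool_rot: [180.0, 0.0, 28.9]
force: [0.5, 0.2, -2.1]
grip_width: 0.0156
grasp_force: 40.0
```

Emit:
{"op": "arm_command", "data": {"series": [[[0,0,3],0],[[0,0,9],0],[[0,0,17],0],[[0,0,24],0],[[0,0,29],0]]}}

```text
time_s: 16.95
tool_pos: [0.4889, -0.2814, 0.1705]
tool_rot: [-179.9, 0.0, 28.9]
force: [-0.0, 0.7, -3.1]
grip_width: 0.0159
grasp_force: 40.0
```

Emit:
{"op": "arm_command", "data": {"series": [[[0,0,4],0],[[0,0,7],0],[[0,0,9],0],[[0,0,9],0],[[0,0,9],0]]}}

```text
time_s: 17.45
tool_pos: [0.4896, -0.2819, 0.163]
tool_rot: [180.0, -0.0, 28.9]
force: [0.1, 0.3, -2.1]
grip_width: 0.016
grasp_force: 40.0
```

```bash
cat > fin.py <<'E'
from h import *
import sys
o=env.get_obs();print(o["time_s"],o["tool_pos"],o["tool_rot"],o["grip_width"])
ob=[];Vs=[]
for n in("wrist","scene","top"):
    V=cam(n);Vs.append(V)
    cs=[b for b in blobs(V[0],"orange",(0,0,640,400),20)]
    print(n,[(int(b[0]),b[1].round(1).tolist()) for b in cs[:4]])
    p=proj([.539,-.2555,.137],*V[2:])[0]; c=min(cs,key=lambda b:np.hypot(*(b[1]-p))); ob.append(ray(c[1],*V[2:]))
print("ball",tri(ob),tri(ob[:2]))
W,S,Tp=Vs
cv2.imwrite(f"pics/{sys.argv[1]}.png",np.vstack([cv2.resize(S[0][60:260,140:460],(480,300)),cv2.resize(W[0][:250],(480,188)),]))
np.savez("f_top0.npz",**dict(zip(("im","d","K","D","T"),Tp)))
np.savez("f_w0.npz",**dict(zip(("im","d","K","D","T"),W)))
np.savez("f_s0.npz",**dict(zip(("im","d","K","D","T"),S)))
E
python3 fin.py f1
```

```text
17.45 [ 0.48956419 -0.28187199  0.1629851 ] [ 1.79971796e+02 -8.34064683e-03  2.88649870e+01] 0.01599123282860908
wrist [(2558, [320.9, 149.0])]
scene [(1697, [561.4, 77.9]), (1269, [540.4, 90.0]), (1239, [466.4, 61.3]), (407, [620.6, 115.6])]
top [(122, [462.9, 220.1])]
ball (array([ 0.53732118, -0.25686185,  0.142428  ]), [np.float64(0.0003861398918529949), np.float64(0.0008995696858757271), np.float64(0.0010062385783957877)]) (array([ 0.5372312 , -0.25636391,  0.14216302]), [np.float64(0.00044044280750080053), np.float64(0.00044044280750072995)])
```

View pics/f1.png

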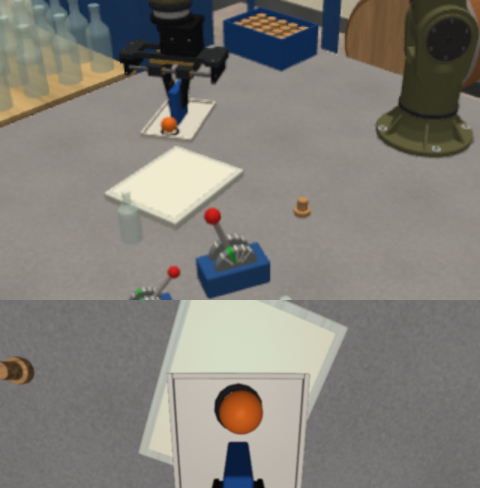

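The ball sits in its pocket at wrist-crop px (240,410), and the tray is level over the panel. I'll cross-check the panel's middle from the unobstructed views.

```bash
python3 - <<'E'
from h import *
for n,b in(("scene",(200,145,115,75)),("top",(390,170,110,115)),("w1",(400,10,205,235)),("w2",(400,0,240,235))):
    V=load(n);x,y,w,h=b
    g=cv2.cvtColor(V[0],6)[y:y+h,x:x+w];m=cv2.threshold(g,0,1,cv2.THRESH_OTSU)[1]
    c=cv2.convexHull(max(cv2.findContours(m,0,2)[0],key=cv2.contourArea))
    for e in np.arange(.02,.1,.005):
        q=cv2.approxPolyDP(c,e*cv2.arcLength(c,True),True)
        if len(q)<=4:break
    q=q[:,0]+[x,y];P=plane(q,.018,*V[2:])
    if len(P)<4: print(n,len(P));continue
    L=[np.linalg.norm(P[i]-P[i-1]).round(3) for i in range(4)]
    d0,d1=P[2]-P[0],P[3]-P[1];t=np.linalg.solve(np.c_[d0[:2],-d1[:2]],(P[1]-P[0])[:2])[0]
    print(n,q.tolist(),L,(P[0]+t*d0).round(4))
E
```

```text
scene [[301, 173], [256, 208], [210, 188], [257, 157]] [np.float64(0.174), np.float64(0.214), np.float64(0.174), np.float64(0.214)] [ 0.538 -0.251  0.018]
top [[466, 180], [484, 263], [416, 274], [401, 190]] [np.float64(0.173), np.float64(0.215), np.float64(0.175), np.float64(0.213)] [ 0.5381 -0.2512  0.018 ]
w1 [[537, 27], [591, 168], [482, 228], [416, 100]] [np.float64(0.175), np.float64(0.214), np.float64(0.174), np.float64(0.213)] [ 0.5366 -0.2514  0.018 ]
w2 [[584, 16], [639, 165], [525, 231], [457, 97]] [np.float64(0.174), np.float64(0.214), np.float64(0.173), np.float64(0.213)] [ 0.5365 -0.2513  0.018 ]
```

All four views agree on the panel middle, (0.537, -0.251). The ball needs +5 mm in y and 4.5 mm down.

Emit:
{"op": "arm_command", "data": {"series": [[[0.5,-1,1],0],[[1.2,-2.2,2],0],[[1.9,-3.4,3.5],0],[[2.4,-4.5,4.5],0],[[2.4,-4.5,4.5],0]]}}

```text
time_s: 18.1
tool_pos: [0.4892, -0.2763, 0.158]
tool_rot: [-180.0, 0.0, 28.9]
force: [1.1, 0.3, -3.0]
grip_width: 0.0156
grasp_force: 40.0
```

Emit:
{"op": "arm_command", "data": {"series": [[[0,0,0],0],[[0,0,0],0],[[0,0,0],0],[[0,0,0],0],[[0,0,0],0]]}}

```text
time_s: 18.6
tool_pos: [0.4894, -0.2767, 0.1583]
tool_rot: [180.0, 0.0, 28.9]
force: [0.7, -0.5, -2.1]
grip_width: 0.0159
grasp_force: 40.0
```

```bash
python3 fin.py f2; python3 - <<'E'
from h import *
W=load("f_w");S=load("f_s");ob=[]
# tray level: depth of rim/floor left-right/front-back in wrist view, lever check in scene
m=masks(W[0])["white"]; ys,xs=np.nonzero(m); P=dep(np.c_[xs,ys],*W[1:]); k=(P[:,2]>.11)&(P[:,2]<.14); P=P[k]
A=np.c_[P[:,:2]-P[:,:2].mean(0),np.ones(len(P))]; print("tray floor plane (slope x,y,z)",np.linalg.lstsq(A,P[:,2],rcond=None)[0].round(4))
b=min(blobs(S[0],"red",(0,0,640,400)),key=lambda b:np.hypot(*(b[1]-[281,204])));print("knob px",b[1].round(1))
E
```

```text
18.6 [ 0.48936146 -0.27670882  0.15826255] [1.79993815e+02 1.98496527e-03 2.88668488e+01] 0.0158967937874752
wrist [(2556, [320.7, 149.0])]
scene [(1700, [561.4, 77.9]), (1274, [540.3, 90.0]), (1232, [466.5, 61.3]), (406, [620.6, 115.6])]
top [(117, [459.6, 220.5])]
ball (array([ 0.53713658, -0.25155199,  0.13752193]), [np.float64(0.00029779651261556904), np.float64(0.000755302732607938), np.float64(0.0008406541854561008)]) (array([ 0.53703969, -0.25114911,  0.13728942]), [np.float64(0.0003632125939453846), np.float64(0.0003632125939454709)])
tray floor plane (slope x,y,z) [0.0146 0.0078 0.1229]
knob px [281.3 203.7]
```

```bash
python3 -c "
from h import *
print(env.sign_off())"
```

```text
the job is handed in; nothing more can be done
None
```

The job is handed in: the dimmer lever is at the green mark, and the tray is held level and still with the ball in its pocket, within about 1 mm of the panel's middle by camera, its underside about 10 cm above the panel.

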